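# Release the coolant tank's pressure cap

### The arm

A 7-joint arm with a two-finger parallel gripper is mounted at the origin on the work surface. World frame = base frame: x ahead of the robot, y to its left, z up, the work surface at z = 0. Lengths are in m, angles in rad, forces in N, time in s.
With the tool pointing down it reaches from about 0.425 to 0.875 m from the base axis. Payload 8.4 kg.
Tool frame: the origin (TCP) lies at the very end of the fingers, on their centre line; the grasp point (between the pads) lies 19 mm behind it; z points along the fingers, y is the line along which they close (so a half turn about z gives the same grasp; the last joint's range is limited). The gripper opens to 85 mm and grips with 20 to 120 N. Pads are 22 mm wide; open, the fingers measure 114 mm over their backs; the gripper's body (76 mm by 85 mm) begins 54 mm behind the grasp point. The pads swing forward as they close: fully open they stand 13 mm farther back than shut.
Start: joints at [1.077, 0.333, 0.04, 1.465, -0.013, 1.343, -0.059], TCP at [0.25, -0.6, 0.206] pointing down, gripper open.
Joint ranges: [-2.58, 2.58], [-0.38, 2.09], [-1.3, 1.39], [0.25, 2.4], [-1.5, 4.64], [0.08, 2.09], [-2.65, 2.65]. Speed limits (rad/s): [2.22, 2.22, 2.79, 2.79, 3.14, 3.14, 3.14].

### API

Orientations are given as a unit quaternion [w, x, y, z].
In Python, from rig import manip, imaging, finish_job gives the robot as it stands. The module is installed in compiled form; this text tells all that it offers.
- The arm moves only by the tool drive_tool, never from a script. Its argument "commands" is a list of rows, each an object of numbers: "ax", "ay", "az": the turn, a rotation vector about the tool's x, y, z scaled (see below); "tx", "ty", "tz": the shift along the tool's x, y, z scaled (see below); "jaw": the closure, from 0 (fully open) to 1 (shut). In form: [{"ax": .., "ay": .., "az": .., "tx": .., "ty": .., "tz": .., "jaw": ..}, ...]. A call has 1 to 12 rows; each row shifts and turns the commanded pose from where the row before left it, along the tool's axes as they then stand; what a row does not reach is not made up. The controller multiplies each number of a shift by 15 cm and each number of a turn by 90 degrees. A row lasts 1/12 s, in which the tool goes at most 41.7 mm and 7.16 degrees, less where a joint would pass 70% of its speed; a pose out of reach is approached as far as the arm can. A call with a number of a shift or a turn outside -1 to 1 is refused whole. A call with a gripper value outside its range is refused whole. The fingers move at their own pace and stop on an object; "force" is the grip in N (left out, the last holds). Time passes only in rows, so rows that do not move let the fingers close. It gives the time, the measured TCP pose, the force, the opening and the grip force at its end, in the units of the state.
- manip.get_obs(): the state, without advancing time (a new reading comes with each control period).
- imaging.read_camera(name): name is "scene" or "top"; returns the picture (480x640x3 uint8, red, green, blue); there is no depth.
- imaging.calibration(name): a dict with "mtx" (3x3 intrinsics, pixels), "rvec" (rotation vector, rad) and "tvec" (3), from world to camera coordinates, as OpenCV has them. Camera axes: x right, y down, z forward; pixel columns grow to the right and rows downward; lengths in m; the calibration is good to about 2 mm. A picture is of the moment at which its call begins. calibration takes no time and is no camera call.
- finish_job(): hands the job in; it is judged then, once.
The state is a dict: "clock": time; "joints": joint angles; "dq": joint speeds; "tau": joint torques, N m; "tcp_pos": TCP position; "orientation": TCP orientation; "wrist_force": force on the tool from outside, world axes, zero at the start; "wrist_torque": the same for the moment, N m; "opening": opening from 0.0 (shut) to 1.0 (fully open); "grip_force": force on a finger pad.
Only numpy, scipy, OpenCV 4.12 (cv2) and the standard library are available. Lean on these libraries where they do the work, as an engineer would, in place of code of your own. Each camera call takes 0.05 s, during which the arm holds its last target. There are 200 camera calls.

### The job

Take the pressure cap off the coolant tank: turn it counter-clockwise (seen from above) until it meets its first stop, push it down against its spring there, keep it down while turning it on past the stop until its two ears are clear of the claws, then lift it off. Set it down gently, upright, inside the empty cardboard tray, let go, and do not wrench the cap or shift the circuit board, heat sink and small carton lying around.

Things in the scene. Friction and masses are not known exactly. Their poses are not given: they have to be found in the camera images.
- tank: Fixed aluminium coolant tank, 170 mm (x) x 130 mm (y), flat deck 75 mm above the bench; origin under its centre, on the filler's axis; z up; two brass hose stubs on its +x end. Angles here are seen from above, counter-clockwise positive. The pressed-past cap is free to lift when its x axis stands 75 to 120 deg from the tank's x axis; if let go there it pops up 4 mm by its spring.
- filler (a point): Centre of the filler on the tank's deck (axes as the tank's); neck 40 mm across, 26 mm high. Hidden under the claws is a stop whose angle differs every time: turned counter-clockwise, the cap is halted when its x axis is somewhere 14 to 46 deg from the tank's. Only within about 4 deg of that stop can it be pressed down; before, it sinks 4 mm at most and a sill bars the turn. Turned hard against it, it jams.
- neck_top (a point): Centre of the neck's rim, 26 mm above the deck; under the cap a spring plunger in it pushes the cap up: 8 N latched, 15 N pressed. At the first stop the cap goes down 8 mm to a hard bottom; it must be at least 6.5 mm down, and be kept there, to turn on past the stop, for 30 deg or more.
- claw (a point): Top of one of two alike steel claws on the deck, the other opposite across the axis. They hook over the cap's ears. Around the filler: 62 mm across inside, 94 mm outside, 22 mm above the deck, one spanning -28 to +63 deg from the tank's +x axis, the other the same from -x; open gaps between.
- cap_center (a point): Centre of the loose black cap, half-way up its 59 mm; z up, x along its rib and ears (alike both ways). 120 g. Skirt 50 mm across, 25 mm high; above it a disc 60 mm across, its flat top 3.5 mm above this point. At the start latched: on the neck's axis, its x axis within 6 deg of the tank's, its underside 9 mm above the deck.
- rib_mid (a point): Middle of the upright grip rib across the cap's disc, 16.5 mm above the cap's centre: 56 mm long (cap's x), 14 mm wide (y), 26 mm high. It can be straddled or pinched from above. The latched cap turns with about 0.1 to 0.3 N m; 0.5 N m more means the stop; over about 1.1 N m, or pressing over 40 N, is wrenching. Held hard on the stop it sticks: ease off, then press.
- cap: The same cap; origin at the centre of its underside, axes as its centre's. Two steel ears at its foot along +x and -x: 80 mm over both, 10 mm wide, 6 mm thick, underside 3 mm above the cap's, each with a small foot 3 mm high under its clockwise edge.
- tray: Fixed empty open cardboard tray, 220 mm (x) x 180 mm (y), 25 mm high, walls and floor about 4 mm; origin at the centre of its underside, on the bench.
- board_mid (a point): Centre of a loose green circuit board, 130 x 200 mm, 14 mm high over its white connector, 5 mm elsewhere; leave alone.
- heatsink_mid (a point): Centre of a loose dark finned heat sink, 70 x 90 x 35 mm; leave alone.
- carton_mid (a point): Centre of a loose small closed carton, 80 x 110 x 50 mm; leave alone.
Not all that is in view belongs to the job. Several things have the shape of the tank; the one meant has the colours described above.

How it is judged:
On the way, in this order (a step that is already met when the one before it is completed fails the run):
1. the cap is pressed down at its stop, still on the neck (z of cap_center in the frame of filler below 0.0323 m and horizontal distance between cap_center and filler below 0.006 m), for 0.1 s.
2. the cap is released and lifted off the neck (z of cap_center in the frame of filler above 0.0635 m), for 0.1 s.
At the end, for the whole second after the job is handed in: The cap stands upright (within 0.15 rad) and still, flat on the tray's floor inside its walls, released (x of cap_center in the frame of tray between -0.09 and 0.09 m and y of cap_center in the frame of tray between -0.07 and 0.07 m and z of cap_center in the frame of tray below 0.04 m and angle between cap_center's own z axis and vertical below 0.15 rad and linear speed of cap below 0.02 m/s); the robot touches nothing.
It fails at once if the board, heat sink or carton is shifted more than 25 mm (distance of any of board_mid, heatsink_mid, carton_mid from where it was at the start of the episode above 0.025 m).
It fails at once if the cap is wrenched: more than 80 N between cap and tank (contact force between cap and tank above 80 N).
It fails at once if the cap is dropped: faster than 0.6 m/s low over the tray (linear speed of cap above 0.6 m/s and height (world z) of cap_center below 0.08 m and horizontal distance between cap_center and tray below 0.12 m).
It also fails if it takes over 58 s, if anything falls off the work surface, if the arm or the gripper's body presses on something with over 40 N, if the wrist force passes 120 N, or if a joint passes its speed limit or range.

## Working session

There is one attempt and no reset: what is moved stays moved. The work goes in short steps, Python scripts to look and compute and a tool call to move; the robot and the scene stay as the last step left them, time stands still between calls to the robot, and variables do not carry over. Pictures are saved under pics/ and viewed, at most 12 in all, crops included, and the job is handed in when it is done.

Besides the shell and the picture viewer there is one more tool, called as name(argument=value, ...), one argument or row to a line, values as JSON. drive_tool: Moves the arm, as the interface text tells. Its arguments: {"type":"object","properties":{"commands":{"type":"array","items":{"type":"object","properties":{"ax":{"type":"number","minimum":-1,"maximum":1},"ay":{"type":"number","minimum":-1,"maximum":1},"az":{"type":"number","minimum":-1,"maximum":1},"tx":{"type":"number","minimum":-1,"maximum":1},"ty":{"type":"number","minimum":-1,"maximum":1},"tz":{"type":"number","minimum":-1,"maximum":1},"jaw":{"type":"number"}}}},"force":{"type":"number"}},"required":["commands"]}

```bash
mkdir -p pics; python3 - <<'E'
from rig import manip, imaging
import cv2
for n in ("scene","top"):
    cv2.imwrite(f"pics/{n}0.png",imaging.read_camera(n)[:,:,::-1])
    c=imaging.calibration(n);print(n,c)
o=manip.get_obs();print(o)
E
```

```text
scene {'mtx': array([[489.61467254,   0.        , 310.09811931],
       [  0.        , 489.61467254, 240.13695965],
       [  0.        ,   0.        ,   1.        ]]), 'rvec': array([ 2.16857402,  0.72988776, -0.33937145]), 'tvec': array([-0.46230676, -0.10245137,  1.39625778])}
top {'mtx': array([[459.32794568,   0.        , 318.04452549],
       [  0.        , 459.32794568, 236.98879264],
       [  0.        ,   0.        ,   1.        ]]), 'rvec': array([ 2.14566517, -2.20391554,  0.09514076]), 'tvec': array([0.0838244 , 0.55213794, 1.04578787])}
{'clock': 0.1, 'joints': array([ 1.07681427,  0.33383217,  0.03986649,  1.4662015 , -0.01341176,
        1.34326105, -0.05851357]), 'dq': array([-0.00148525, -0.00063525,  0.00043032, -0.0026895 ,  0.00174049,
       -0.00055466,  0.00041063]), 'tau': array([ 4.80052637e-03, -6.60020757e+01,  1.37081366e+00, -4.06469607e+01,
        1.71069388e-02,  9.10519331e-03, -4.63118533e-05]), 'tcp_pos': array([ 0.24980645, -0.59959937,  0.2052062 ]), 'orientation': array([-6.94952456e-04,  9.80583825e-01,  1.96099073e-01, -1.80839896e-04]), 'wrist_force': array([-0.92026487, -0.41704885,  1.26816139]), 'wrist_torque': array([ 0.00809552, -0.01255329,  0.00186553]), 'grip_force': 0.0, 'opening': 0.9953157550432808}
```

View pics/scene0.png

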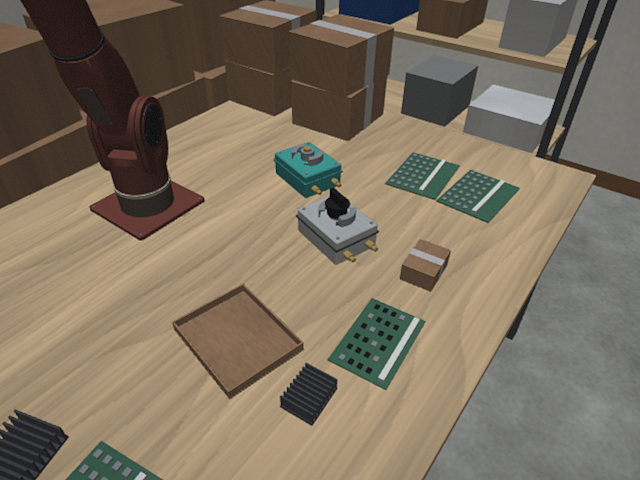

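View pics/top0.png

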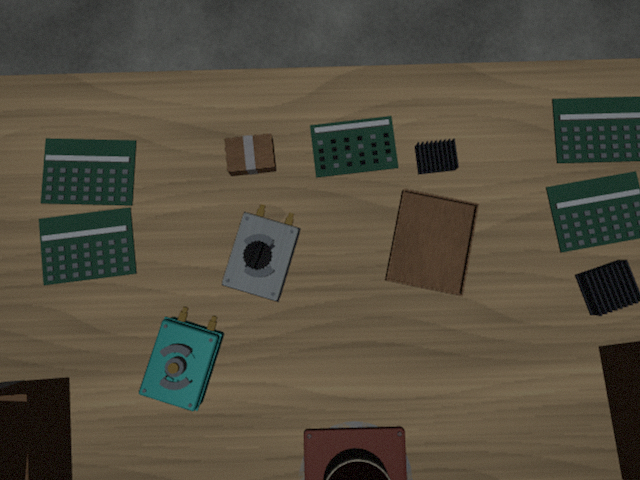

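Tank-shaped things: teal one (top 180,363; scene 308,168) and grey aluminium one (top 260,255; scene 337,225). The grey one fits, since it has the aluminium colour, brass stubs and black cap. I'll confirm in an enlarged crop.

```bash
cat > h.py <<'E'
import numpy as np, cv2
from rig import manip, imaging
def proj(n,p):
    c=imaging.calibration(n);return cv2.projectPoints(np.array(p,float).reshape(-1,3),c['rvec'],c['tvec'],c['mtx'],None)[0][:,0]
def ray(n,uv,z):
    c=imaging.calibration(n);R=cv2.Rodrigues(c['rvec'])[0]
    o=-R.T@c['tvec'].ravel();d=R.T@np.linalg.inv(c['mtx'])@np.array([*uv,1.])
    return o+d*(z-o[2])/d[2]
def crop(n,x,y,w,h,s):
    im=imaging.read_camera(n)[y:y+h,x:x+w,::-1]
    return cv2.resize(im,None,fx=s,fy=s,interpolation=cv2.INTER_CUBIC)
E
python3 - <<'E'
from h import *
a=crop("top",210,195,100,120,5);b=crop("scene",285,170,100,100,4)
a=cv2.convertScaleAbs(a,alpha=1.5)
im=np.zeros((600,800,3),np.uint8)
im[:600,:500]=a; b=cv2.resize(b,(300,300)); im[:300,500:]=b
t=crop("top",375,180,115,125,2);t=cv2.resize(t,(276,300));im[300:,500:776]=cv2.convertScaleAbs(t,alpha=1.5)
cv2.imwrite("pics/c1.png",im)
print(proj("top",[[.25,-.6,.2],[0,0,0],[.5,0,0],[.5,.3,0]]))
for n in("top","scene"):
    c=imaging.calibration(n);print(-cv2.Rodrigues(c['rvec'])[0].T@c['tvec'])
E
```

```text
[[675.74466462 379.43113147]
 [354.86163968 479.49723258]
 [347.74473489 259.86533095]
 [221.41865785 263.24905173]]
[0.45887135 0.06845757 1.09101134]
[ 1.0547304  -0.62921408  0.81571628]
```

View pics/c1.png

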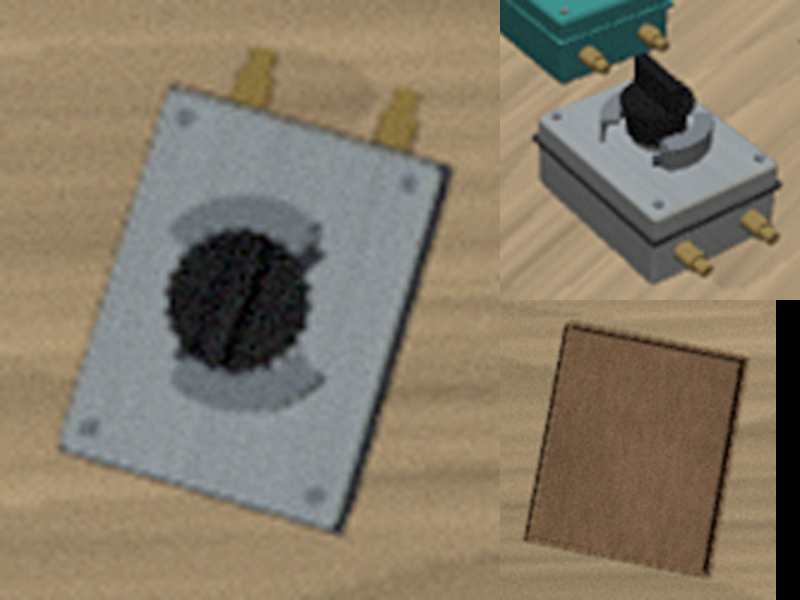

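The crop confirms the grey tank with the black cap. The deck corners in the crop are (174,87), (450,165), (340,532) and (62,448). The disc centre is near (238,301), and the tray's corners are clear at lower right.

```bash
python3 - <<'E'
from h import *
f=lambda p:((p[0]+.5)/5-.5+210,(p[1]+.5)/5-.5+195)
C=np.array([ray("top",f(p),.075) for p in [(174,87),(450,165),(340,532),(62,448)]])
S=np.array([ray("top",f(p),.075) for p in [(185,118),(408,184),(315,495),(90,428)]])
for X in(C,S):
    c=X.mean(0);dx=(X[0]+X[1]-X[2]-X[3])/2;dy=(X[0]+X[3]-X[1]-X[2])/2
    print(c.round(4),np.linalg.norm(dx),np.linalg.norm(dy),np.degrees(np.arctan2(dx[1],dx[0])),np.degrees(np.arctan2(-dy[0],dy[1])))
print("cap",ray("top",f((238,301)),.117))
a,b=[ray("top",f(p),.143) for p in((268,262),(224,355))];print("rib",(a+b)/2,np.degrees(np.arctan2(*(a-b)[[1,0]])),np.linalg.norm(a-b))
g=lambda p:((p[0]-500+.5)/2.4-.5+375,(p[1]-300+.5)/2.4-.5+180)
X=np.array([ray("top",g(p),.025) for p in [(568,325),(746,358),(708,574),(526,540)]])
c=X.mean(0);dx=(X[0]+X[1]-X[2]-X[3])/2
print("tray",c,np.linalg.norm(dx),np.degrees(np.arctan2(dx[1],dx[0])))
# scene check
for p in (C.mean(0)+[0,0,.042],C.mean(0)+[0,0,.068]): print(proj("scene",p))
for o,z in(((250,155),.05),((354,148),.01),((437,155),.035)):print(ray("top",o,z))
o=manip.get_obs();print(o['orientation'],o['tcp_pos'])
E
```

```text
[0.511  0.1965 0.075 ] 0.16798524131922854 0.12818429515942006 -17.90815056891108 -17.776456082604454
[0.5117 0.1996 0.075 ] 0.1432188547409786 0.1038046351185537 -17.77437795287531 -18.01613391707831
cap [0.51147226 0.19906446 0.117     ]
rib [0.50691401 0.19230314 0.143     ] -26.311660700357773 0.04231600452670385
tray [ 0.53651723 -0.19526069  0.025     ] 0.21394794491959762 -13.220259527096555
[[336.05031549 201.83712769]]
[[336.43489631 193.07124857]]
[0.74651518 0.22127191 0.05      ]
[ 0.76787297 -0.0231106   0.01      ]
[ 0.73862819 -0.21484846  0.035     ]
[-3.82372637e-04  9.80582870e-01  1.96104761e-01 -1.08075644e-04] [ 0.24989918 -0.59978829  0.20557115]
```

drive_tool(
  commands=[
    {"tx": 0.21, "ty": -0.15, "jaw": 0},
    {"tx": 0.21, "ty": -0.15, "jaw": 0},
    {"tx": 0.21, "ty": -0.15, "jaw": 0},
    {"tx": 0.21, "ty": -0.15, "jaw": 0},
    {"tx": 0.21, "ty": -0.15, "jaw": 0},
    {"tx": 0.21, "ty": -0.15, "jaw": 0},
    {"tx": 0.21, "ty": -0.15, "jaw": 0},
    {"tx": 0.21, "ty": -0.15, "jaw": 0},
    {"tx": 0.21, "ty": -0.15, "jaw": 0},
    {"tx": 0.21, "ty": -0.15, "jaw": 0},
    {"tx": 0.21, "ty": -0.15, "jaw": 0},
    {"tx": 0.21, "ty": -0.15, "jaw": 0},
  ],
  force=100,
)

```text
invalid input at $.commands[0]: expected keys ax, ay, az, tx, ty, tz, jaw
```

drive_tool(
  commands=[
    {"tx": 0.09, "ty": -0.2, "jaw": 0},
    {"tx": 0.09, "ty": -0.2, "jaw": 0},
    {"tx": 0.09, "ty": -0.2, "jaw": 0},
    {"tx": 0.09, "ty": -0.2, "jaw": 0},
    {"tx": 0.09, "ty": -0.2, "jaw": 0},
    {"tx": 0.09, "ty": -0.2, "jaw": 0},
    {"tx": 0.09, "ty": -0.2, "jaw": 0},
    {"tx": 0.09, "ty": -0.2, "jaw": 0},
    {"tx": 0.09, "ty": -0.2, "jaw": 0},
    {"tx": 0.09, "ty": -0.2, "jaw": 0},
    {"tx": 0.09, "ty": -0.2, "jaw": 0},
  ],
)

```text
invalid input at $.commands[0]: expected keys ax, ay, az, tx, ty, tz, jaw
```

drive_tool(
  commands=[
    {"az": 0.07},
    {"az": 0.07},
    {"az": 0.07},
    {"az": 0.07},
    {"az": 0.07},
    {"az": 0.07},
    {"az": 0.06},
    {"jaw": 0},
  ],
)

```text
invalid input at $.commands[0]: expected keys ax, ay, az, tx, ty, tz, jaw
```

```bash
cat >> h.py <<'E'
from scipy.spatial.transform import Rotation as Ro
def st(goal=None,yaw=None):
    o=manip.get_obs();q=o['orientation'];R=Ro.from_quat([q[1],q[2],q[3],q[0]]).as_matrix()
    y=np.degrees(np.arctan2(R[1,0],R[0,0]))
    print("t",o['clock'],"p",o['tcp_pos'].round(4),"yaw",y.round(2),"zax",R[:,2].round(4),"j7",o['joints'][6].round(3),"F",o['wrist_force'].round(1),"T",o['wrist_torque'].round(2),"op",round(o['opening'],3),"g",o['grip_force'])
    if goal is not None: print("shift units",(R.T@(np.array(goal)-o['tcp_pos'])/.15).round(3))
    if yaw is not None: print("az",-(yaw-y)/90)
E
python3 - <<'E'
from h import *
st((.5113,.198,.19),-22)
b=crop("scene",285,160,120,90,6)
cv2.imwrite("pics/c2.png",b)
E
```

```text
t 0.25 p [ 0.2499 -0.5998  0.2056] yaw 22.62 zax [-4.e-04  7.e-04 -1.e+00] j7 -0.059 F [0.5 0.1 0.5] T [0.02 0.01 0.  ] op 1.002 g 0.0
shift units [ 3.654 -4.239  0.107]
az 0.49576154368631387
```

View pics/c2.png

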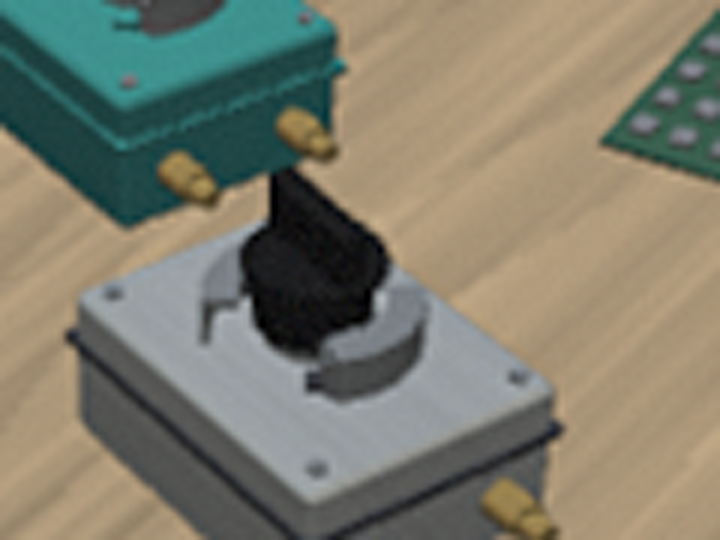

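The arm hasn't moved: rows need all seven keys. The picture shows the rib's top edge running from about (283,172) to (380,240).

drive_tool(
  commands=[
    {"ax": 0, "ay": 0, "az": 0, "tx": 0.21, "ty": -0.15, "tz": 0, "jaw": 0},
    {"ax": 0, "ay": 0, "az": 0, "tx": 0.21, "ty": -0.15, "tz": 0, "jaw": 0},
    {"ax": 0, "ay": 0, "az": 0, "tx": 0.21, "ty": -0.15, "tz": 0, "jaw": 0},
    {"ax": 0, "ay": 0, "az": 0, "tx": 0.21, "ty": -0.15, "tz": 0, "jaw": 0},
    {"ax": 0, "ay": 0, "az": 0, "tx": 0.21, "ty": -0.15, "tz": 0, "jaw": 0},
    {"ax": 0, "ay": 0, "az": 0, "tx": 0.21, "ty": -0.15, "tz": 0, "jaw": 0},
    {"ax": 0, "ay": 0, "az": 0, "tx": 0.21, "ty": -0.15, "tz": 0, "jaw": 0},
    {"ax": 0, "ay": 0, "az": 0, "tx": 0.21, "ty": -0.15, "tz": 0, "jaw": 0},
    {"ax": 0, "ay": 0, "az": 0, "tx": 0.21, "ty": -0.15, "tz": 0, "jaw": 0},
    {"ax": 0, "ay": 0, "az": 0, "tx": 0.21, "ty": -0.15, "tz": 0, "jaw": 0},
    {"ax": 0, "ay": 0, "az": 0, "tx": 0.21, "ty": -0.15, "tz": 0, "jaw": 0},
    {"ax": 0, "ay": 0, "az": 0, "tx": 0.21, "ty": -0.15, "tz": 0, "jaw": 0},
  ],
  force=100,
)

```text
clock: 1.3
tcp_pos: [0.4957, -0.2037, 0.2063]
orientation: [0.0, 0.981, 0.196, 0.0]
wrist_force: [0.3, -0.8, 0.0]
opening: 1.0
grip_force: 0.0
```

drive_tool(
  commands=[
    {"ax": 0, "ay": 0, "az": 0, "tx": 0.09, "ty": -0.2, "tz": 0, "jaw": 0},
    {"ax": 0, "ay": 0, "az": 0, "tx": 0.09, "ty": -0.2, "tz": 0, "jaw": 0},
    {"ax": 0, "ay": 0, "az": 0, "tx": 0.09, "ty": -0.2, "tz": 0, "jaw": 0},
    {"ax": 0, "ay": 0, "az": 0, "tx": 0.09, "ty": -0.2, "tz": 0, "jaw": 0},
    {"ax": 0, "ay": 0, "az": 0, "tx": 0.09, "ty": -0.2, "tz": 0, "jaw": 0},
    {"ax": 0, "ay": 0, "az": 0, "tx": 0.09, "ty": -0.2, "tz": 0, "jaw": 0},
    {"ax": 0, "ay": 0, "az": 0, "tx": 0.09, "ty": -0.2, "tz": 0, "jaw": 0},
    {"ax": 0, "ay": 0, "az": 0, "tx": 0.09, "ty": -0.2, "tz": 0, "jaw": 0},
    {"ax": 0, "ay": 0, "az": 0, "tx": 0.09, "ty": -0.2, "tz": 0, "jaw": 0},
    {"ax": 0, "ay": 0, "az": 0, "tx": 0.09, "ty": -0.2, "tz": 0, "jaw": 0},
    {"ax": 0, "ay": 0, "az": 0, "tx": 0.09, "ty": -0.2, "tz": 0, "jaw": 0},
  ],
)

```text
clock: 2.22
tcp_pos: [0.5051, 0.1579, 0.2062]
orientation: [0.0, 0.981, 0.196, 0.0]
wrist_force: [0.3, -0.8, 0.5]
opening: 0.999
grip_force: 0.0
```

drive_tool(
  commands=[
    {"ax": 0, "ay": 0, "az": 0.07, "tx": 0, "ty": 0, "tz": 0, "jaw": 0},
    {"ax": 0, "ay": 0, "az": 0.07, "tx": 0, "ty": 0, "tz": 0, "jaw": 0},
    {"ax": 0, "ay": 0, "az": 0.07, "tx": 0, "ty": 0, "tz": 0, "jaw": 0},
    {"ax": 0, "ay": 0, "az": 0.07, "tx": 0, "ty": 0, "tz": 0, "jaw": 0},
    {"ax": 0, "ay": 0, "az": 0.07, "tx": 0, "ty": 0, "tz": 0, "jaw": 0},
    {"ax": 0, "ay": 0, "az": 0.07, "tx": 0, "ty": 0, "tz": 0, "jaw": 0},
    {"ax": 0, "ay": 0, "az": 0.07, "tx": 0, "ty": 0, "tz": 0, "jaw": 0},
    {"ax": 0, "ay": 0, "az": 0, "tx": 0, "ty": 0, "tz": 0, "jaw": 0},
  ],
)

```text
clock: 2.88
tcp_pos: [0.5052, 0.1563, 0.2061]
orientation: [0.0, 0.982, -0.189, 0.0]
wrist_force: [0.4, -0.2, 0.9]
opening: 1.001
grip_force: 0.0
```

```bash
python3 - <<'E'
from h import *
g=lambda p:((p[0]+.5)/6-.5+285,(p[1]+.5)/6-.5+160)
a,b=[ray("scene",g(p),.143) for p in((283,172),(380,240))];print("rib",(a+b)/2,np.degrees(np.arctan2(*(b-a)[[1,0]])),np.linalg.norm(a-b))
print("disc",ray("scene",g((315,255)),.117))
st((.5113,.198,.17),-22)
E
```

```text
rib [0.51916878 0.19862259 0.143     ] -15.448942637545622 0.06077778587572271
disc [0.51363188 0.19716128 0.117     ]
t 2.8833 p [0.5052 0.1563 0.2061] yaw -21.78 zax [ 1.e-04 -1.e-04 -1.e+00] j7 -2.39 F [ 0.4 -0.2  0.9] T [ 0.    0.   -0.04] op 1.001 g 0.0
shift units [-0.065 -0.273  0.24 ]
az 0.002431023379621067
```

drive_tool(
  commands=[
    {"ax": 0, "ay": 0, "az": -0.02, "tx": -0.03, "ty": -0.14, "tz": 0, "jaw": 0},
    {"ax": 0, "ay": 0, "az": 0, "tx": -0.03, "ty": -0.135, "tz": 0, "jaw": 0},
    {"ax": 0, "ay": 0, "az": 0, "tx": 0, "ty": 0, "tz": 0.12, "jaw": 0},
    {"ax": 0, "ay": 0, "az": 0, "tx": 0, "ty": 0, "tz": 0.12, "jaw": 0},
    {"ax": 0, "ay": 0, "az": 0, "tx": 0, "ty": 0, "tz": 0, "jaw": 0.4},
    {"ax": 0, "ay": 0, "az": 0, "tx": 0, "ty": 0, "tz": 0, "jaw": 0.5},
    {"ax": 0, "ay": 0, "az": 0, "tx": 0, "ty": 0, "tz": 0, "jaw": 0.5},
  ],
)

```text
clock: 3.47
tcp_pos: [0.5117, 0.1981, 0.171]
orientation: [-0.0, 0.985, -0.17, 0.0]
wrist_force: [-0.1, 0.4, 0.5]
opening: 0.607
grip_force: 0.0
```

```bash
python3 - <<'E'
from h import *
st((.512,.198,.12),-20)
b=crop("scene",275,130,120,110,5);t=crop("top",210,200,100,110,2)
im=np.zeros((550,800,3),np.uint8);im[:,:600]=b;im[:220,600:]=cv2.convertScaleAbs(t,alpha=1.5)
cv2.imwrite("pics/c3.png",im)
E
```

```text
t 3.4667 p [0.5117 0.1981 0.171 ] yaw -19.61 zax [ 7.e-04  3.e-04 -1.e+00] j7 -2.455 F [-0.1  0.4  0.5] T [ 0.01  0.02 -0.  ] op 0.607 g 0.0
shift units [0.002 0.    0.34 ]
az 0.004321283200504943
```

View pics/c3.png

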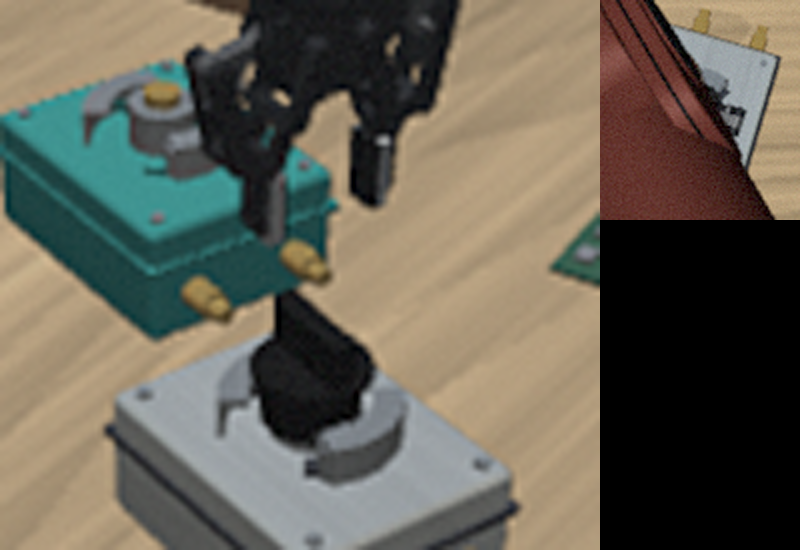

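The fingers are at (265,215) and (370,180), on either side of the rib (rib top about 283–365, 295–350), and look centred. Descending and pinching.

drive_tool(
  commands=[
    {"ax": 0, "ay": 0, "az": 0, "tx": 0, "ty": 0, "tz": 0.11, "jaw": 0.4},
    {"ax": 0, "ay": 0, "az": 0, "tx": 0, "ty": 0, "tz": 0.11, "jaw": 0.4},
    {"ax": 0, "ay": 0, "az": 0, "tx": 0, "ty": 0, "tz": 0.11, "jaw": 0.4},
    {"ax": 0, "ay": 0, "az": 0, "tx": 0, "ty": 0, "tz": 0, "jaw": 0.4},
  ],
)

```text
clock: 3.9
tcp_pos: [0.5102, 0.1973, 0.1185]
orientation: [0.001, 0.985, -0.171, -0.001]
wrist_force: [-0.8, -0.1, -0.0]
opening: 0.596
grip_force: 0.0
```

drive_tool(
  commands=[
    {"ax": 0, "ay": 0, "az": 0, "tx": 0, "ty": 0, "tz": 0, "jaw": 1},
    {"ax": 0, "ay": 0, "az": 0, "tx": 0, "ty": 0, "tz": 0, "jaw": 1},
    {"ax": 0, "ay": 0, "az": 0, "tx": 0, "ty": 0, "tz": 0, "jaw": 1},
    {"ax": 0, "ay": 0, "az": 0, "tx": 0, "ty": 0, "tz": 0, "jaw": 1},
    {"ax": 0, "ay": 0, "az": 0, "tx": 0, "ty": 0, "tz": 0, "jaw": 1},
    {"ax": 0, "ay": 0, "az": 0, "tx": 0, "ty": 0, "tz": 0, "jaw": 1},
  ],
  force=80,
)

```text
clock: 4.4
tcp_pos: [0.5116, 0.1982, 0.121]
orientation: [-0.0, 0.985, -0.171, 0.0]
wrist_force: [-0.2, 0.2, 0.2]
opening: 0.001
grip_force: 0.0
```

```bash
python3 -c "
from h import *
st()"
```

```text
t 4.4 p [0.5116 0.1982 0.121 ] yaw -19.68 zax [ 7.e-04  2.e-04 -1.e+00] j7 -2.481 F [-0.2  0.2  0.2] T [ 0.02  0.01 -0.02] op 0.001 g 0.0
```

Opening 0: nothing between the fingers. Looking.

```bash
python3 - <<'E'
from h import *
b=crop("scene",285,140,110,100,5)
cv2.imwrite("pics/c4.png",cv2.convertScaleAbs(b,alpha=1.6)); print(proj("scene",manip.get_obs()['tcp_pos']))
E
```

```text
[[336.66131782 200.29457986]]
```

View pics/c4.png

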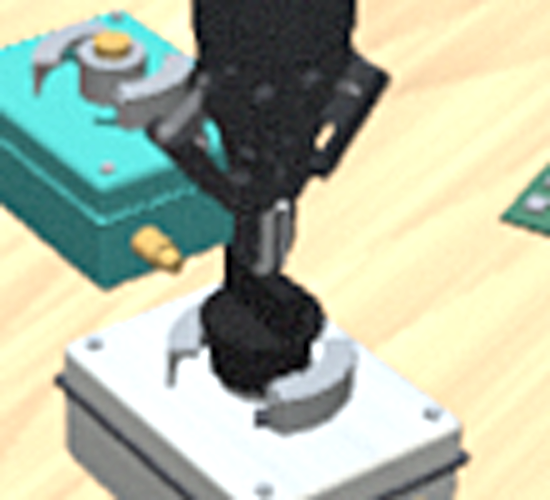

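```bash
python3 - <<'E'
from h import *
def over(im,dr):
    x0,y0,w,h,s=310,165,60,60,10 if False else 6.5
    c=cv2.resize(im[y0:y0+h,x0:x0+w],None,fx=s,fy=s,interpolation=cv2.INTER_CUBIC)
    c=(255*(c/255.)**.4).astype(np.uint8)
    if dr:
        a=np.radians(-18);R=np.array([[np.cos(a),-np.sin(a)],[np.sin(a),np.cos(a)]])
        P=[[*(R@[sx*.028,sy*.007]+[.512,.198]),z] for z in(.117,.143) for sx,sy in((1,1),(-1,1),(-1,-1),(1,-1))]
        t=np.linspace(0,6.28,40);D=np.c_[.512+.03*np.cos(t),.198+.03*np.sin(t),0*t+.117]
        f=lambda q:((proj("scene",q)-[x0,y0]+.5)*s).astype(int)
        for q in(f(P[:4]),f(P[4:]),f(D)): cv2.polylines(c,[q],True,(0,0,255),1)
        q=f(manip.get_obs()['tcp_pos'])[0];cv2.circle(c,tuple(map(int,q)),4,(0,255,0),1)
    return c
a=cv2.imread("pics/scene0.png");b=imaging.read_camera("scene")[:,:,::-1]
cv2.imwrite("pics/c5.png",cv2.resize(np.vstack([np.hstack([over(a,0),over(a,1)]),np.hstack([over(b,0),over(b,1)])]),(600,600)))
E
```

```text
(no output)
```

View pics/c5.png

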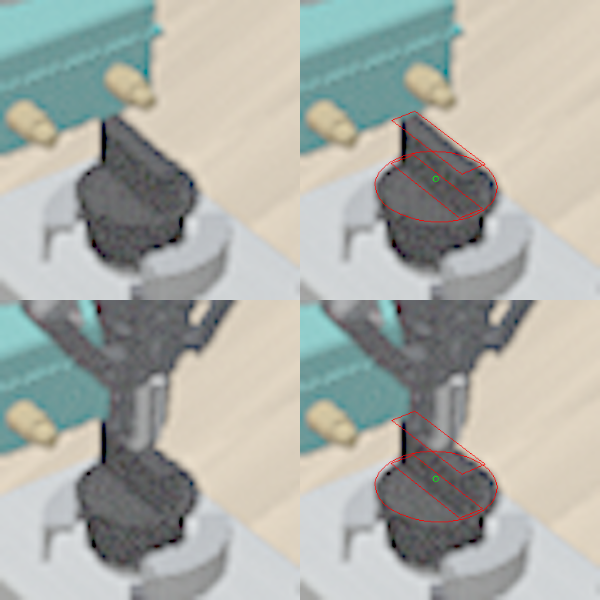

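The disc and axis fit the model. The fingertips end at (145,450), level with the rib's top, so the real tips sit about 20 mm behind the reported TCP and closed just above the rib. I'll open, turn about 2° clockwise and go roughly 19 mm lower.

drive_tool(
  commands=[
    {"ax": 0, "ay": 0, "az": 0.025, "tx": 0, "ty": 0, "tz": 0, "jaw": 0.4},
    {"ax": 0, "ay": 0, "az": 0, "tx": 0, "ty": 0, "tz": 0, "jaw": 0.4},
    {"ax": 0, "ay": 0, "az": 0, "tx": 0, "ty": 0, "tz": 0, "jaw": 0.4},
    {"ax": 0, "ay": 0, "az": 0, "tx": 0, "ty": 0, "tz": 0, "jaw": 0.4},
    {"ax": 0, "ay": 0, "az": 0, "tx": 0, "ty": 0, "tz": 0.03, "jaw": 0.4},
    {"ax": 0, "ay": 0, "az": 0, "tx": 0, "ty": 0, "tz": 0.03, "jaw": 0.4},
    {"ax": 0, "ay": 0, "az": 0, "tx": 0, "ty": 0, "tz": 0.03, "jaw": 0.4},
    {"ax": 0, "ay": 0, "az": 0, "tx": 0, "ty": 0, "tz": 0.03, "jaw": 0.4},
  ],
)

```text
clock: 5.17
tcp_pos: [0.5111, 0.198, 0.1018]
orientation: [0.0, 0.982, -0.19, -0.0]
wrist_force: [0.5, -0.6, 0.2]
opening: 0.599
grip_force: 0.0
```

drive_tool(
  commands=[
    {"ax": 0, "ay": 0, "az": 0, "tx": 0, "ty": 0, "tz": 0, "jaw": 1},
    {"ax": 0, "ay": 0, "az": 0, "tx": 0, "ty": 0, "tz": 0, "jaw": 1},
    {"ax": 0, "ay": 0, "az": 0, "tx": 0, "ty": 0, "tz": 0, "jaw": 1},
    {"ax": 0, "ay": 0, "az": 0, "tx": 0, "ty": 0, "tz": 0, "jaw": 1},
    {"ax": 0, "ay": 0, "az": 0, "tx": 0, "ty": 0, "tz": 0, "jaw": 1},
  ],
  force=30,
)

```text
clock: 5.58
tcp_pos: [0.5115, 0.1985, 0.1028]
orientation: [-0.0, 0.982, -0.19, 0.0]
wrist_force: [-0.2, 1.7, 1.3]
opening: 0.155
grip_force: 32.6
```

```bash
python3 -c "
from h import *
st()"
```

```text
t 5.5833 p [0.5115 0.1985 0.1028] yaw -21.92 zax [ 5.e-04  5.e-04 -1.e+00] j7 -2.529 F [-0.2  1.7  1.3] T [ 0.28  0.05 -0.  ] op 0.155 g 32.59895324707031
```

Pinched: the opening is about 13 mm. Increasing the grip and starting to turn counter-clockwise.

drive_tool(
  commands=[
    {"ax": 0, "ay": 0, "az": 0, "tx": 0, "ty": 0, "tz": 0, "jaw": 1},
    {"ax": 0, "ay": 0, "az": 0, "tx": 0, "ty": 0, "tz": 0, "jaw": 1},
    {"ax": 0, "ay": 0, "az": -0.02, "tx": 0, "ty": 0, "tz": 0, "jaw": 1},
    {"ax": 0, "ay": 0, "az": -0.02, "tx": 0, "ty": 0, "tz": 0, "jaw": 1},
    {"ax": 0, "ay": 0, "az": -0.02, "tx": 0, "ty": 0, "tz": 0, "jaw": 1},
    {"ax": 0, "ay": 0, "az": -0.02, "tx": 0, "ty": 0, "tz": 0, "jaw": 1},
    {"ax": 0, "ay": 0, "az": -0.02, "tx": 0, "ty": 0, "tz": 0, "jaw": 1},
    {"ax": 0, "ay": 0, "az": -0.02, "tx": 0, "ty": 0, "tz": 0, "jaw": 1},
    {"ax": 0, "ay": 0, "az": -0.02, "tx": 0, "ty": 0, "tz": 0, "jaw": 1},
  ],
  force=80,
)

```text
clock: 6.33
tcp_pos: [0.5118, 0.1983, 0.103]
orientation: [-0.0, 0.997, -0.081, 0.001]
wrist_force: [-0.3, 1.1, 3.0]
opening: 0.133
grip_force: 82.5
```

```bash
python3 -c "
from h import *
st()"
```

```text
t 6.3333 p [0.5118 0.1983 0.103 ] yaw -9.25 zax [ 1.2e-03  5.0e-04 -1.0e+00] j7 -2.316 F [-0.3  1.1  3. ] T [ 0.12 -0.07 -0.07] op 0.133 g 82.53220796585083
```

drive_tool(
  commands=[
    {"ax": 0, "ay": 0, "az": -0.02, "tx": 0, "ty": 0, "tz": 0, "jaw": 1},
    {"ax": 0, "ay": 0, "az": -0.02, "tx": 0, "ty": 0, "tz": 0, "jaw": 1},
    {"ax": 0, "ay": 0, "az": -0.02, "tx": 0, "ty": 0, "tz": 0, "jaw": 1},
    {"ax": 0, "ay": 0, "az": 0, "tx": 0, "ty": 0, "tz": 0, "jaw": 1},
  ],
)

```text
clock: 6.67
tcp_pos: [0.5119, 0.1984, 0.103]
orientation: [-0.0, 0.999, -0.034, 0.001]
wrist_force: [-0.0, 1.5, 3.9]
opening: 0.138
grip_force: 82.6
```

```bash
python3 -c "
from h import *
st()"
```

```text
t 6.6667 p [0.5119 0.1984 0.103 ] yaw -3.85 zax [ 1.2e-03  5.0e-04 -1.0e+00] j7 -2.225 F [-0.   1.5  3.9] T [ 0.24 -0.11  0.04] op 0.138 g 82.61969447135925
```

drive_tool(
  commands=[
    {"ax": 0, "ay": 0, "az": -0.02, "tx": 0, "ty": 0, "tz": 0, "jaw": 1},
    {"ax": 0, "ay": 0, "az": -0.02, "tx": 0, "ty": 0, "tz": 0, "jaw": 1},
  ],
)

```text
clock: 6.83
tcp_pos: [0.5119, 0.1984, 0.103]
orientation: [-0.0, 1.0, -0.003, 0.001]
wrist_force: [1.3, 2.6, 4.7]
opening: 0.138
grip_force: 82.6
```

```bash
python3 -c "
from h import *
st()"
```

```text
t 6.8333 p [0.5119 0.1984 0.103 ] yaw -0.33 zax [ 1.2e-03  5.0e-04 -1.0e+00] j7 -2.166 F [1.3 2.6 4.7] T [ 0.24 -0.18 -0.07] op 0.138 g 82.60223507881165
```

drive_tool(
  commands=[
    {"ax": 0, "ay": 0, "az": -0.02, "tx": 0, "ty": 0, "tz": 0, "jaw": 1},
    {"ax": 0, "ay": 0, "az": -0.02, "tx": 0, "ty": 0, "tz": 0, "jaw": 1},
  ],
)

```text
clock: 7.0
tcp_pos: [0.5118, 0.1985, 0.103]
orientation: [-0.0, 1.0, 0.029, 0.001]
wrist_force: [-0.0, 2.0, 2.7]
opening: 0.14
grip_force: 82.7
```

```bash
python3 -c "
from h import *
st()"
```

```text
t 7.0 p [0.5118 0.1985 0.103 ] yaw 3.28 zax [ 1.1e-03  7.0e-04 -1.0e+00] j7 -2.105 F [-0.   2.   2.7] T [ 0.6  -0.06 -0.09] op 0.14 g 82.66735711709771
```

drive_tool(
  commands=[
    {"ax": 0, "ay": 0, "az": -0.02, "tx": 0, "ty": 0, "tz": 0, "jaw": 1},
    {"ax": 0, "ay": 0, "az": -0.01, "tx": 0, "ty": 0, "tz": 0, "jaw": 1},
  ],
)

```text
clock: 7.17
tcp_pos: [0.5117, 0.1989, 0.103]
orientation: [-0.001, 0.999, 0.052, 0.001]
wrist_force: [-0.1, 3.5, 3.3]
opening: 0.14
grip_force: 83.4
```

```bash
python3 -c "
from h import *
st()"
```

```text
t 7.1667 p [0.5117 0.1989 0.103 ] yaw 5.97 zax [ 9.0e-04  1.4e-03 -1.0e+00] j7 -2.06 F [-0.1  3.5  3.3] T [ 0.84 -0.07 -0.82] op 0.14 g 83.37342772632837
```

Torque reached −0.82 N m, which is the stop at about 24° from the tank's x axis. Easing off slightly.

drive_tool(
  commands=[
    {"ax": 0, "ay": 0, "az": 0.013, "tx": 0, "ty": 0, "tz": 0, "jaw": 1},
    {"ax": 0, "ay": 0, "az": 0, "tx": 0, "ty": 0, "tz": 0, "jaw": 1},
  ],
)

```text
clock: 7.33
tcp_pos: [0.5117, 0.1989, 0.103]
orientation: [-0.001, 0.999, 0.04, 0.001]
wrist_force: [0.9, 4.8, 4.8]
opening: 0.137
grip_force: 82.9
```

```bash
python3 -c "
from h import *
st()"
```

```text
t 7.3333 p [0.5117 0.1989 0.103 ] yaw 4.64 zax [ 0.001   0.0011 -1.    ] j7 -2.083 F [0.9 4.8 4.8] T [ 1.12 -0.17 -0.3 ] op 0.137 g 82.86255904182326
```

drive_tool(
  commands=[
    {"ax": 0, "ay": 0, "az": 0.005, "tx": 0, "ty": -0.004, "tz": 0, "jaw": 1},
    {"ax": 0, "ay": 0, "az": 0, "tx": 0, "ty": 0, "tz": 0.014, "jaw": 1},
    {"ax": 0, "ay": 0, "az": 0, "tx": 0, "ty": 0, "tz": 0.014, "jaw": 1},
    {"ax": 0, "ay": 0, "az": 0, "tx": 0, "ty": 0, "tz": 0.01, "jaw": 1},
    {"ax": 0, "ay": 0, "az": 0, "tx": 0, "ty": 0, "tz": 0, "jaw": 1},
  ],
)

```text
clock: 7.75
tcp_pos: [0.511, 0.199, 0.097]
orientation: [0.0, 0.999, 0.038, -0.0]
wrist_force: [-2.5, 2.0, 4.2]
opening: 0.137
grip_force: 87.0
```

```bash
python3 -c "
from h import *
st()"
```

```text
t 7.75 p [0.511 0.199 0.097] yaw 4.32 zax [-2.e-04 -1.e-04 -1.e+00] j7 -2.093 F [-2.5  2.   4.2] T [0.68 0.76 0.07] op 0.137 g 87.03184962272644
```

drive_tool(
  commands=[
    {"ax": 0, "ay": 0, "az": 0, "tx": 0, "ty": 0, "tz": 0.01, "jaw": 1},
    {"ax": 0, "ay": 0, "az": 0, "tx": 0, "ty": 0, "tz": 0, "jaw": 1},
  ],
)

```text
clock: 7.92
tcp_pos: [0.5104, 0.1996, 0.0953]
orientation: [-0.0, 0.999, 0.038, -0.001]
wrist_force: [-0.2, 5.5, 7.4]
opening: 0.138
grip_force: 98.7
```

```bash
python3 - <<'E'
from h import *
st()
a=cv2.imread("pics/scene0.png");b=imaging.read_camera("scene")[:,:,::-1]
f=lambda im:(255*(cv2.resize(im[165:245,295:375],None,fx=5,fy=5,interpolation=cv2.INTER_CUBIC)/255.)**.4).astype(np.uint8)
cv2.imwrite("pics/c6.png",np.hstack([f(a),f(b)]))
E
```

```text
t 7.9167 p [0.5104 0.1996 0.0953] yaw 4.34 zax [-1.e-03  6.e-04 -1.e+00] j7 -2.095 F [-0.2  5.5  7.4] T [ 1.12  0.2  -0.25] op 0.138 g 98.7164032459259
```

View pics/c6.png

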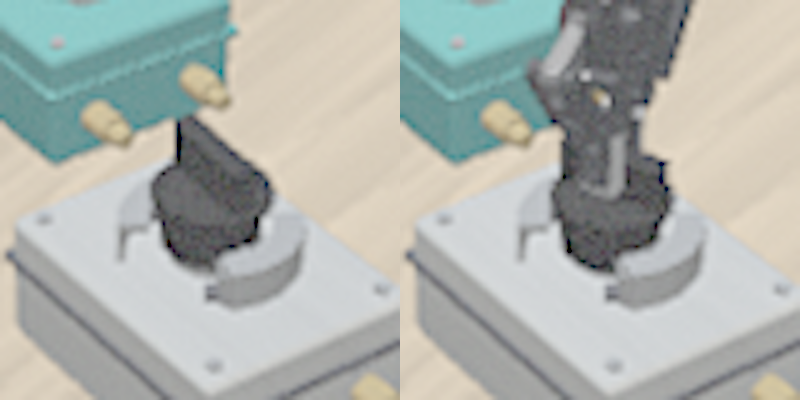

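The cap has turned with the gripper and sunk; the skirt foot moved from row 262 to about 270. Pressing on toward the hard bottom.

drive_tool(
  commands=[
    {"ax": 0, "ay": 0, "az": 0, "tx": 0.003, "ty": -0.002, "tz": 0.008, "jaw": 1},
    {"ax": 0, "ay": 0, "az": 0, "tx": 0, "ty": 0, "tz": 0, "jaw": 1},
  ],
)

```text
clock: 8.13
tcp_pos: [0.5123, 0.1998, 0.0946]
orientation: [-0.0, 0.999, 0.037, 0.001]
wrist_force: [2.3, 4.6, 4.9]
opening: 0.134
grip_force: 109.5
```

```bash
python3 -c "
from h import *
st()"
```

```text
t 8.1333 p [0.5123 0.1998 0.0946] yaw 4.29 zax [ 0.0015  0.0011 -1.    ] j7 -2.096 F [2.3 4.6 4.9] T [ 1.11 -0.27 -0.25] op 0.134 g 109.47039127349854
```

drive_tool(
  commands=[
    {"ax": 0, "ay": 0, "az": 0, "tx": 0, "ty": 0, "tz": 0.007, "jaw": 1},
    {"ax": 0, "ay": 0, "az": 0, "tx": 0, "ty": 0, "tz": 0, "jaw": 1},
  ],
)

```text
clock: 8.3
tcp_pos: [0.5119, 0.1998, 0.0934]
orientation: [-0.0, 0.999, 0.038, 0.0]
wrist_force: [0.4, 5.4, 5.2]
opening: 0.137
grip_force: 112.9
```

```bash
python3 -c "
from h import *
st()"
```

```text
t 8.3 p [0.5119 0.1998 0.0934] yaw 4.3 zax [ 7.e-04  9.e-04 -1.e+00] j7 -2.097 F [0.4 5.4 5.2] T [ 1.31 -0.34 -0.29] op 0.137 g 112.94756770133972
```

```bash
cat > tr.py <<'E'
from h import *
a=cv2.cvtColor(cv2.imread("pics/scene0.png"),cv2.COLOR_BGR2GRAY);b=np.mean([cv2.cvtColor(imaging.read_camera("scene"),cv2.COLOR_RGB2GRAY) for _ in range(2)],0).astype(np.uint8)
u=lambda im:cv2.resize(im[165:245,295:375],None,fx=10,fy=10,interpolation=cv2.INTER_CUBIC)
A,B=u(a),u(b)
print("exp px*10 for 8mm",(proj("scene",[.512,.198,.109])-proj("scene",[.512,.198,.117]))*10)
for x0,x1,y0,y1 in((280,420,370,550),(290,380,350,470)):
    T=A[y0:y1,x0:x1];W=B[y0-20:y1+60,x0-20:x1+20]
    r=cv2.matchTemplate(W,T,cv2.TM_CCOEFF_NORMED);_,m,_,l=cv2.minMaxLoc(r);print(m,l[0]-20,l[1]-20)
st();print(manip.get_obs()['tau'].round(2))
E
python3 tr.py
```

```text
exp px*10 for 8mm [[-1.19043666 26.48275976]]
0.9920668601989746 -1 1
0.9845349788665771 -1 1
t 8.4 p [0.5119 0.1998 0.0934] yaw 4.32 zax [ 7.e-04  9.e-04 -1.e+00] j7 -2.097 F [0.8 4.9 5.5] T [ 1.13 -0.11 -0.24] op 0.142 g 112.99954533576965
[  2.05 -48.79  -3.45 -32.71   1.35   1.13   0.22]
```

The cap has not sunk (tracked shift about 0); the pads slid down the rib. I'll keep going until the tips bear on the disc.

drive_tool(
  commands=[
    {"ax": 0, "ay": 0, "az": 0, "tx": 0, "ty": 0, "tz": 0.008, "jaw": 1},
    {"ax": 0, "ay": 0, "az": 0, "tx": 0, "ty": 0, "tz": 0.008, "jaw": 1},
    {"ax": 0, "ay": 0, "az": 0, "tx": 0, "ty": 0, "tz": 0, "jaw": 1},
  ],
)

```text
clock: 8.65
tcp_pos: [0.5119, 0.1998, 0.0913]
orientation: [-0.0, 0.999, 0.038, 0.0]
wrist_force: [-0.7, 4.2, 8.4]
opening: 0.139
grip_force: 113.5
```

```bash
python3 tr.py
```

```text
exp px*10 for 8mm [[-1.19043666 26.48275976]]
0.986348032951355 -2 4
0.9734033346176147 -1 6
t 8.75 p [0.5119 0.1998 0.0913] yaw 4.33 zax [ 7.e-04  7.e-04 -1.e+00] j7 -2.098 F [-0.4  5.1  8.1] T [ 0.98  0.17 -0.2 ] op 0.138 g 113.46441507339478
[  2.05 -47.87  -3.32 -32.29   1.39   0.65   0.17]
```

The cap is now moving down (Fz 8 N). Continuing.

drive_tool(
  commands=[
    {"ax": 0, "ay": 0, "az": 0, "tx": 0, "ty": 0, "tz": 0.01, "jaw": 1},
    {"ax": 0, "ay": 0, "az": 0, "tx": 0, "ty": 0, "tz": 0.01, "jaw": 1},
    {"ax": 0, "ay": 0, "az": 0, "tx": 0, "ty": 0, "tz": 0.005, "jaw": 1},
    {"ax": 0, "ay": 0, "az": 0, "tx": 0, "ty": 0, "tz": 0, "jaw": 1},
  ],
)

```text
clock: 9.08
tcp_pos: [0.5119, 0.1997, 0.0877]
orientation: [-0.0, 0.999, 0.038, 0.0]
wrist_force: [-1.0, 4.0, 11.7]
opening: 0.139
grip_force: 113.7
```

```bash
python3 tr.py
```

```text
exp px*10 for 8mm [[-1.19043666 26.48275976]]
0.9730554819107056 -4 13
0.9552286267280579 -2 14
t 9.1833 p [0.5119 0.1997 0.0879] yaw 4.34 zax [ 1.e-03  4.e-04 -1.e+00] j7 -2.1 F [-1.5  3.2 11.6] T [ 0.66  0.51 -0.08] op 0.138 g 113.7103271484375
[ 1.920e+00 -4.637e+01 -3.250e+00 -3.147e+01  1.240e+00  4.000e-02
  3.000e-02]
```

drive_tool(
  commands=[
    {"ax": 0, "ay": 0, "az": 0, "tx": 0, "ty": 0, "tz": 0.01, "jaw": 1},
    {"ax": 0, "ay": 0, "az": 0, "tx": 0, "ty": 0, "tz": 0.007, "jaw": 1},
    {"ax": 0, "ay": 0, "az": 0, "tx": 0, "ty": 0, "tz": 0, "jaw": 1},
  ],
)

```text
clock: 9.43
tcp_pos: [0.512, 0.1997, 0.0859]
orientation: [-0.0, 0.999, 0.038, 0.001]
wrist_force: [-4.5, 2.0, 17.7]
opening: 0.138
grip_force: 114.8
```

```bash
python3 tr.py
```

```text
exp px*10 for 8mm [[-1.19043666 26.48275976]]
0.9713581204414368 -4 19
0.9551183581352234 -3 21
t 9.5333 p [0.512  0.1997 0.0859] yaw 4.34 zax [ 1.3e-03  2.0e-04 -1.0e+00] j7 -2.102 F [-4.3  2.4 17.9] T [ 0.51  1.03 -0.03] op 0.14 g 114.84691500663757
[ 1.810e+00 -4.398e+01 -2.960e+00 -3.036e+01  1.380e+00 -8.700e-01
  3.000e-02]
```

drive_tool(
  commands=[
    {"ax": 0, "ay": 0, "az": 0, "tx": 0, "ty": 0, "tz": 0.01, "jaw": 1},
    {"ax": 0, "ay": 0, "az": 0, "tx": 0, "ty": 0, "tz": 0, "jaw": 1},
  ],
)

```text
clock: 9.7
tcp_pos: [0.5121, 0.1997, 0.0858]
orientation: [0.0, 0.999, 0.038, 0.001]
wrist_force: [-9.0, -0.5, 32.3]
opening: 0.136
grip_force: 116.9
```

```bash
python3 tr.py
```

```text
exp px*10 for 8mm [[-1.19043666 26.48275976]]
0.971347987651825 -4 19
0.9557662010192871 -3 21
t 9.8 p [0.5121 0.1998 0.0858] yaw 4.33 zax [ 1.9e-03 -3.0e-04 -1.0e+00] j7 -2.103 F [-9.3 -1.1 31.8] T [-0.21  2.46 -0.  ] op 0.139 g 116.92137122154236
[ 1.490e+00 -3.786e+01 -2.220e+00 -2.791e+01  1.690e+00 -3.180e+00
  3.000e-02]
```

At the hard bottom (32 N). Backing off slightly and turning on past the stop.

drive_tool(
  commands=[
    {"ax": 0, "ay": 0, "az": 0, "tx": -0.003, "ty": 0, "tz": -0.004, "jaw": 1},
    {"ax": 0, "ay": 0, "az": -0.02, "tx": 0, "ty": 0, "tz": 0, "jaw": 1},
    {"ax": 0, "ay": 0, "az": -0.02, "tx": 0, "ty": 0, "tz": 0, "jaw": 1},
    {"ax": 0, "ay": 0, "az": -0.02, "tx": 0, "ty": 0, "tz": 0, "jaw": 1},
  ],
)

```text
clock: 10.13
tcp_pos: [0.5124, 0.2001, 0.0859]
orientation: [-0.0, 0.996, 0.086, 0.002]
wrist_force: [-2.7, 1.7, 22.6]
opening: 0.143
grip_force: 115.3
```

```bash
python3 tr.py
```

```text
exp px*10 for 8mm [[-1.19043666 26.48275976]]
0.9673879742622375 -2 19
0.9394368529319763 -1 28
t 10.2333 p [0.5125 0.2    0.0859] yaw 9.81 zax [ 3.2e-03  8.0e-04 -1.0e+00] j7 -2.012 F [-2.3  2.7 21.9] T [0.33 1.   0.05] op 0.137 g 115.39680361747742
[  1.68 -41.33  -3.02 -27.85   1.22  -0.79   0.6 ]
```

Past the stop (yaw 9.8, torque about 0). Continuing.

drive_tool(
  commands=[
    {"ax": 0, "ay": 0, "az": -0.03, "tx": 0, "ty": 0, "tz": 0, "jaw": 1},
    {"ax": 0, "ay": 0, "az": -0.03, "tx": 0, "ty": 0, "tz": 0, "jaw": 1},
    {"ax": 0, "ay": 0, "az": -0.03, "tx": 0, "ty": 0, "tz": 0, "jaw": 1},
    {"ax": 0, "ay": 0, "az": -0.03, "tx": 0, "ty": 0, "tz": 0, "jaw": 1},
    {"ax": 0, "ay": 0, "az": -0.03, "tx": 0, "ty": 0, "tz": 0, "jaw": 1},
    {"ax": 0, "ay": 0, "az": -0.03, "tx": 0, "ty": 0, "tz": 0, "jaw": 1},
  ],
)

```text
clock: 10.73
tcp_pos: [0.5127, 0.2003, 0.086]
orientation: [-0.0, 0.974, 0.226, 0.002]
wrist_force: [-1.8, 2.4, 21.3]
opening: 0.138
grip_force: 115.3
```

```bash
python3 -c "
from h import *
st()"
```

```text
t 10.7333 p [0.5127 0.2003 0.086 ] yaw 26.06 zax [ 0.0037  0.0012 -1.    ] j7 -1.741 F [-1.8  2.4 21.3] T [ 0.61  0.68 -0.08] op 0.138 g 115.25098443031311
```

drive_tool(
  commands=[
    {"ax": 0, "ay": 0, "az": -0.03, "tx": 0, "ty": 0, "tz": 0, "jaw": 1},
    {"ax": 0, "ay": 0, "az": -0.03, "tx": 0, "ty": 0, "tz": 0, "jaw": 1},
    {"ax": 0, "ay": 0, "az": -0.03, "tx": 0, "ty": 0, "tz": 0, "jaw": 1},
    {"ax": 0, "ay": 0, "az": -0.03, "tx": 0, "ty": 0, "tz": 0, "jaw": 1},
    {"ax": 0, "ay": 0, "az": -0.03, "tx": 0, "ty": 0, "tz": 0, "jaw": 1},
    {"ax": 0, "ay": 0, "az": -0.03, "tx": 0, "ty": 0, "tz": 0, "jaw": 1},
    {"ax": 0, "ay": 0, "az": -0.03, "tx": 0, "ty": 0, "tz": 0, "jaw": 1},
    {"ax": 0, "ay": 0, "az": -0.03, "tx": 0, "ty": 0, "tz": 0, "jaw": 1},
    {"ax": 0, "ay": 0, "az": -0.03, "tx": 0, "ty": 0, "tz": 0, "jaw": 1},
  ],
)

```text
clock: 11.48
tcp_pos: [0.5126, 0.2002, 0.0859]
orientation: [0.0, 0.905, 0.426, 0.002]
wrist_force: [-2.8, 2.5, 23.1]
opening: 0.136
grip_force: 115.4
```

```bash
python3 -c "
from h import *
st()"
```

```text
t 11.4833 p [0.5126 0.2002 0.0859] yaw 50.37 zax [ 0.0035  0.001  -1.    ] j7 -1.34 F [-2.8  2.5 23.1] T [ 0.44  0.83 -0.16] op 0.136 g 115.40247201919556
```

drive_tool(
  commands=[
    {"ax": 0, "ay": 0, "az": -0.03, "tx": 0, "ty": 0, "tz": 0, "jaw": 1},
    {"ax": 0, "ay": 0, "az": -0.03, "tx": 0, "ty": 0, "tz": 0, "jaw": 1},
    {"ax": 0, "ay": 0, "az": -0.03, "tx": 0, "ty": 0, "tz": 0, "jaw": 1},
    {"ax": 0, "ay": 0, "az": -0.03, "tx": 0, "ty": 0, "tz": 0, "jaw": 1},
    {"ax": 0, "ay": 0, "az": -0.03, "tx": 0, "ty": 0, "tz": 0, "jaw": 1},
    {"ax": 0, "ay": 0, "az": -0.03, "tx": 0, "ty": 0, "tz": 0, "jaw": 1},
    {"ax": 0, "ay": 0, "az": -0.03, "tx": 0, "ty": 0, "tz": 0, "jaw": 1},
    {"ax": 0, "ay": 0, "az": -0.03, "tx": 0, "ty": 0, "tz": 0, "jaw": 1},
    {"ax": 0, "ay": 0, "az": -0.03, "tx": 0, "ty": 0, "tz": 0, "jaw": 1},
    {"ax": 0, "ay": 0, "az": -0.02, "tx": 0, "ty": 0, "tz": 0, "jaw": 1},
  ],
)

```text
clock: 12.32
tcp_pos: [0.5125, 0.2, 0.0859]
orientation: [0.001, 0.785, 0.619, 0.001]
wrist_force: [-5.1, 1.5, 24.1]
opening: 0.14
grip_force: 115.6
```

```bash
python3 tr.py
```

```text
exp px*10 for 8mm [[-1.19043666 26.48275976]]
0.8968670964241028 -1 4
0.8957231640815735 1 15
t 12.4167 p [0.5125 0.2    0.0859] yaw 76.41 zax [ 3.2e-03  5.0e-04 -1.0e+00] j7 -0.913 F [-3.9  1.2 23.7] T [0.19 0.85 0.  ] op 0.139 g 115.67601084709167
[  1.57 -39.62  -5.33 -27.21   1.04  -0.79   0.63]
```

94° from the tank axis, inside the 75–120° window. Lifting.

drive_tool(
  commands=[
    {"ax": 0, "ay": 0, "az": 0, "tx": 0, "ty": 0, "tz": -0.02, "jaw": 1},
    {"ax": 0, "ay": 0, "az": 0, "tx": 0, "ty": 0, "tz": -0.03, "jaw": 1},
    {"ax": 0, "ay": 0, "az": 0, "tx": 0, "ty": 0, "tz": -0.03, "jaw": 1},
    {"ax": 0, "ay": 0, "az": 0, "tx": 0, "ty": 0, "tz": -0.03, "jaw": 1},
    {"ax": 0, "ay": 0, "az": 0, "tx": 0, "ty": 0, "tz": -0.03, "jaw": 1},
    {"ax": 0, "ay": 0, "az": 0, "tx": 0, "ty": 0, "tz": -0.03, "jaw": 1},
  ],
)

```text
clock: 12.92
tcp_pos: [0.5111, 0.1992, 0.1085]
orientation: [-0.0, 0.786, 0.618, 0.0]
wrist_force: [4.4, 4.8, -4.2]
opening: 0.137
grip_force: 111.4
```

```bash
python3 -c "
from h import *
st()"
```

```text
t 12.9167 p [0.5111 0.1992 0.1085] yaw 76.34 zax [-3.e-04  5.e-04 -1.e+00] j7 -0.892 F [ 4.4  4.8 -4.2] T [ 1.19 -0.88 -0.  ] op 0.137 g 111.43231272697449
```

drive_tool(
  commands=[
    {"ax": 0, "ay": 0, "az": 0, "tx": 0, "ty": 0, "tz": -0.05, "jaw": 1},
    {"ax": 0, "ay": 0, "az": 0, "tx": 0, "ty": 0, "tz": -0.06, "jaw": 1},
    {"ax": 0, "ay": 0, "az": 0, "tx": 0, "ty": 0, "tz": -0.06, "jaw": 1},
    {"ax": 0, "ay": 0, "az": 0, "tx": 0, "ty": 0, "tz": -0.06, "jaw": 1},
    {"ax": 0, "ay": 0, "az": 0, "tx": 0, "ty": 0, "tz": -0.06, "jaw": 1},
    {"ax": 0, "ay": 0, "az": 0, "tx": 0, "ty": 0, "tz": -0.06, "jaw": 1},
    {"ax": 0, "ay": 0, "az": 0, "tx": 0, "ty": 0, "tz": 0, "jaw": 1},
  ],
)

```text
clock: 13.5
tcp_pos: [0.5121, 0.1994, 0.1637]
orientation: [0.001, 0.786, 0.618, 0.001]
wrist_force: [0.8, -0.1, -1.6]
opening: 0.137
grip_force: 111.9
```

```bash
python3 - <<'E'
from h import *
st((.5365,-.195,.16))
b=crop("scene",260,110,140,120,5)
cv2.imwrite("pics/c7.png",(255*(b/255.)**.5).astype(np.uint8))
E
```

```text
t 13.5 p [0.5121 0.1994 0.1637] yaw 76.34 zax [ 2.6e-03  5.0e-04 -1.0e+00] j7 -0.853 F [ 0.8 -0.1 -1.6] T [ 0.03 -0.07 -0.09] op 0.137 g 111.86215281486511
shift units [-2.517  0.779  0.023]
```

View pics/c7.png

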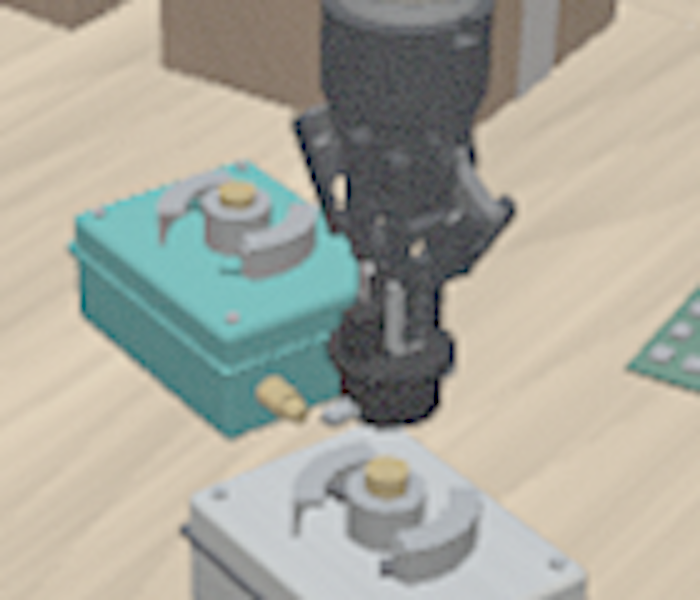

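The cap is held upright, clear of the neck (cap at 390,370). Carrying it to the tray.

drive_tool(
  commands=[
    {"ax": 0, "ay": 0, "az": 0, "tx": -0.12, "ty": 0.04, "tz": 0, "jaw": 1},
    {"ax": 0, "ay": 0, "az": 0, "tx": -0.21, "ty": 0.065, "tz": 0, "jaw": 1},
    {"ax": 0, "ay": 0, "az": 0, "tx": -0.21, "ty": 0.065, "tz": 0, "jaw": 1},
    {"ax": 0, "ay": 0, "az": 0, "tx": -0.21, "ty": 0.065, "tz": 0, "jaw": 1},
    {"ax": 0, "ay": 0, "az": 0, "tx": -0.21, "ty": 0.065, "tz": 0, "jaw": 1},
    {"ax": 0, "ay": 0, "az": 0, "tx": -0.21, "ty": 0.065, "tz": 0, "jaw": 1},
    {"ax": 0, "ay": 0, "az": 0, "tx": -0.21, "ty": 0.065, "tz": 0, "jaw": 1},
    {"ax": 0, "ay": 0, "az": 0, "tx": -0.21, "ty": 0.065, "tz": 0, "jaw": 1},
    {"ax": 0, "ay": 0, "az": 0, "tx": -0.21, "ty": 0.065, "tz": 0, "jaw": 1},
    {"ax": 0, "ay": 0, "az": 0, "tx": -0.21, "ty": 0.065, "tz": 0, "jaw": 1},
    {"ax": 0, "ay": 0, "az": 0, "tx": -0.21, "ty": 0.065, "tz": 0, "jaw": 1},
    {"ax": 0, "ay": 0, "az": 0, "tx": -0.21, "ty": 0.065, "tz": 0, "jaw": 1},
  ],
)

```text
clock: 14.55
tcp_pos: [0.5347, -0.1836, 0.161]
orientation: [-0.0, 0.786, 0.618, -0.0]
wrist_force: [1.0, 1.2, -0.8]
opening: 0.135
grip_force: 111.8
```

drive_tool(
  commands=[
    {"ax": 0, "ay": 0, "az": 0, "tx": -0.08, "ty": 0.03, "tz": 0, "jaw": 1},
    {"ax": 0, "ay": 0, "az": 0, "tx": 0, "ty": 0, "tz": 0.08, "jaw": 1},
    {"ax": 0, "ay": 0, "az": 0, "tx": 0, "ty": 0, "tz": 0.1, "jaw": 1},
    {"ax": 0, "ay": 0, "az": 0, "tx": 0, "ty": 0, "tz": 0.1, "jaw": 1},
    {"ax": 0, "ay": 0, "az": 0, "tx": 0, "ty": 0, "tz": 0.1, "jaw": 1},
    {"ax": 0, "ay": 0, "az": 0, "tx": 0, "ty": 0, "tz": 0.1, "jaw": 1},
    {"ax": 0, "ay": 0, "az": 0, "tx": 0, "ty": 0, "tz": 0.1, "jaw": 1},
    {"ax": 0, "ay": 0, "az": 0, "tx": 0, "ty": 0, "tz": 0.1, "jaw": 1},
    {"ax": 0, "ay": 0, "az": 0, "tx": 0, "ty": 0, "tz": 0.1, "jaw": 1},
    {"ax": 0, "ay": 0, "az": 0, "tx": 0, "ty": 0, "tz": 0.08, "jaw": 1},
    {"ax": 0, "ay": 0, "az": 0, "tx": 0, "ty": 0, "tz": 0.02, "jaw": 1},
    {"ax": 0, "ay": 0, "az": 0, "tx": 0, "ty": 0, "tz": 0, "jaw": 1},
  ],
)

```text
clock: 15.55
tcp_pos: [0.536, -0.1936, 0.0283]
orientation: [-0.001, 0.786, 0.618, -0.0]
wrist_force: [-0.5, 0.2, -1.4]
opening: 0.139
grip_force: 111.9
```

```bash
python3 - <<'E'
from h import *
st((.5365,-.195,.014))
b=crop("scene",165,265,150,140,4)
cv2.imwrite("pics/c8.png",(255*(b/255.)**.6).astype(np.uint8))
E
```

```text
t 15.55 p [ 0.536  -0.1936  0.0283] yaw 76.4 zax [-0.0019  0.0012 -1.    ] j7 -0.172 F [-0.5  0.2 -1.4] T [0.   0.01 0.04] op 0.139 g 111.86107635498047
shift units [-0.008  0.005  0.095]
```

View pics/c8.png

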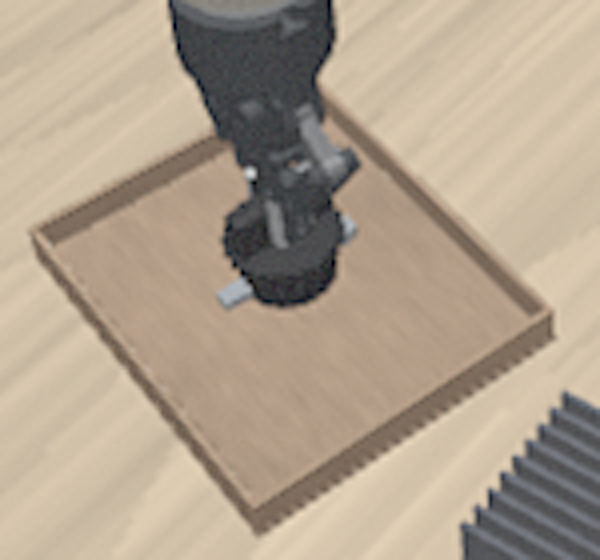

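The cap is inside the tray near its middle, at (285,260), upright. Lowering slowly.

drive_tool(
  commands=[
    {"ax": 0, "ay": 0, "az": 0, "tx": 0, "ty": 0, "tz": 0.02, "jaw": 1},
    {"ax": 0, "ay": 0, "az": 0, "tx": 0, "ty": 0, "tz": 0.02, "jaw": 1},
    {"ax": 0, "ay": 0, "az": 0, "tx": 0, "ty": 0, "tz": 0.02, "jaw": 1},
    {"ax": 0, "ay": 0, "az": 0, "tx": 0, "ty": 0, "tz": 0.015, "jaw": 1},
    {"ax": 0, "ay": 0, "az": 0, "tx": 0, "ty": 0, "tz": 0.01, "jaw": 1},
    {"ax": 0, "ay": 0, "az": 0, "tx": 0, "ty": 0, "tz": 0, "jaw": 1},
  ],
)

```text
clock: 16.1
tcp_pos: [0.5366, -0.1946, 0.0164]
orientation: [-0.0, 0.786, 0.618, -0.0]
wrist_force: [-0.2, -0.6, -1.5]
opening: 0.137
grip_force: 111.9
```

drive_tool(
  commands=[
    {"ax": 0, "ay": 0, "az": 0, "tx": 0, "ty": 0, "tz": 0.008, "jaw": 1},
    {"ax": 0, "ay": 0, "az": 0, "tx": 0, "ty": 0, "tz": 0, "jaw": 1},
  ],
)

```text
clock: 16.27
tcp_pos: [0.5368, -0.1946, 0.0154]
orientation: [-0.0, 0.786, 0.618, -0.0]
wrist_force: [-0.6, -0.6, -2.1]
opening: 0.142
grip_force: 111.9
```

drive_tool(
  commands=[
    {"ax": 0, "ay": 0, "az": 0, "tx": 0, "ty": 0, "tz": 0.008, "jaw": 1},
    {"ax": 0, "ay": 0, "az": 0, "tx": 0, "ty": 0, "tz": 0, "jaw": 1},
  ],
)

```text
clock: 16.43
tcp_pos: [0.5368, -0.1946, 0.0142]
orientation: [0.0, 0.786, 0.618, 0.0]
wrist_force: [-0.7, 0.5, -1.1]
opening: 0.14
grip_force: 111.9
```

drive_tool(
  commands=[
    {"ax": 0, "ay": 0, "az": 0, "tx": 0, "ty": 0, "tz": 0.007, "jaw": 1},
    {"ax": 0, "ay": 0, "az": 0, "tx": 0, "ty": 0, "tz": 0, "jaw": 1},
  ],
)

```text
clock: 16.6
tcp_pos: [0.5371, -0.1946, 0.014]
orientation: [0.0, 0.786, 0.618, -0.0]
wrist_force: [-3.9, 1.5, 6.2]
opening: 0.133
grip_force: 113.2
```

Touched down (Fz 6 N, TCP at 0.014 as expected). Releasing and retreating.

drive_tool(
  commands=[
    {"ax": 0, "ay": 0, "az": 0, "tx": 0, "ty": 0, "tz": -0.003, "jaw": 1},
    {"ax": 0, "ay": 0, "az": 0, "tx": 0, "ty": 0, "tz": 0, "jaw": 0.7},
    {"ax": 0, "ay": 0, "az": 0, "tx": 0, "ty": 0, "tz": 0, "jaw": 0.6},
    {"ax": 0, "ay": 0, "az": 0, "tx": 0, "ty": 0, "tz": 0, "jaw": 0.5},
    {"ax": 0, "ay": 0, "az": 0, "tx": 0, "ty": 0, "tz": 0, "jaw": 0.5},
    {"ax": 0, "ay": 0, "az": 0, "tx": 0, "ty": 0, "tz": -0.03, "jaw": 0.5},
    {"ax": 0, "ay": 0, "az": 0, "tx": 0, "ty": 0, "tz": -0.08, "jaw": 0.5},
    {"ax": 0, "ay": 0, "az": 0, "tx": 0, "ty": 0, "tz": -0.12, "jaw": 0.5},
    {"ax": 0, "ay": 0, "az": 0, "tx": 0, "ty": 0, "tz": -0.15, "jaw": 0.5},
    {"ax": 0, "ay": 0, "az": 0, "tx": 0, "ty": 0, "tz": -0.15, "jaw": 0.5},
    {"ax": 0, "ay": 0, "az": 0, "tx": 0, "ty": 0, "tz": -0.1, "jaw": 0.5},
    {"ax": 0, "ay": 0, "az": 0, "tx": 0, "ty": 0, "tz": 0, "jaw": 0.5},
  ],
)

```text
clock: 17.6
tcp_pos: [0.5391, -0.1951, 0.113]
orientation: [0.003, 0.786, 0.618, 0.001]
wrist_force: [-0.0, -0.1, 0.2]
opening: 0.501
grip_force: 0.0
```

```bash
python3 - <<'E'
from h import *
st()
b=crop("scene",165,245,190,165,4)[:600]
cv2.imwrite("pics/c9.png",(255*(b/255.)**.6).astype(np.uint8))
E
```

```text
t 17.6 p [ 0.5391 -0.1951  0.113 ] yaw 76.36 zax [ 0.0057 -0.0024 -1.    ] j7 -0.121 F [-0.  -0.1  0.2] T [ 0.03 -0.03  0.09] op 0.501 g 0.0
```

View pics/c9.png

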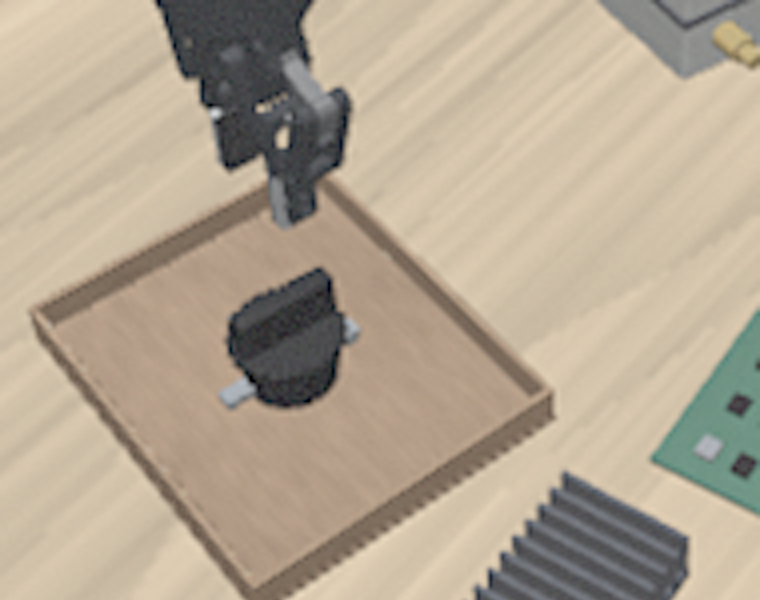

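The cap stands upright and free at (287,340), near the middle of the tray, and the gripper is well above it. Handing in.

```bash
python3 -c "
from rig import finish_job
print(finish_job())"
```

```text
the job is handed in; nothing more can be done
None
```

The cap is off the tank and standing upright, released, near the middle of the tray; I handed the job in at about 17.6 s of the 58 s, but no verdict came back.

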